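# Load the reflectance meter and hold its lamp lid at the index

## Task

Lay the large round reference puck flat and fully home in the round recess at the front of the reflectance meter and let go of it. Then lift the meter's sprung lamp lid by its handle bar until the bar is level with the ball on the end of the index arm at the lid's side, and finish while still holding the lid there, because it snaps shut if released. Do not shift the index arm or anything else on the bench.

Things in the scene. Friction and masses are not known exactly. Their poses are not given: they have to be found in the camera images.
- meter: Reflectance meter, fixed, white and grey, 240 mm wide (y), from 150 mm in front (-x) to 245 mm behind (+x) its origin, which lies on the bench straight below the middle of the shut lid's handle bar. x runs from the front to the hinge at the back, z up. The front deck, x = -150 to +60 mm, is flat and 45 mm high and holds the recess; behind it is the lamp chamber under the lid. Place and yaw vary.
- seat (a point): Centre of the floor of the round recess, 37 mm above the bench, 95 mm in front of the meter's origin. The recess is 51 mm across with a 2 mm chamfer and 8 mm deep (rim at the deck's top, 45 mm above the bench). Axes as the meter's.
- puck: The large round reference puck, the one that fits the recess: loose aluminium disc with a white face, 48 mm across, 20 mm thick, about 0.09 kg, white face up. Origin at the centre of its underside, z up. Seated, its underside is at the recess floor and it stands 12 mm proud of the deck.
- lid (a joint): Angle of the lid, rad: 0 shut, growing as its front rises (stop at 1.3). A spring always pulls it shut: an upward pull at the bar of about 4 N starts it; along its circle 6 N holds it at 0.4 rad and 7.5 N at 0.85 rad (11 N if pulled straight up). It does not stay by itself.
- lid_hinge (a point): Middle of the lid's hinge axis, fixed on the meter 200 mm behind the meter's origin, 100 mm above the bench; the axis runs along the meter's y. The lid is a white slab 140 mm deep, 232 mm wide, 12 mm thick, centred on the axis height when shut.
- bar (a point): Middle of the lid's handle bar: round steel bar 12 mm thick, 100 mm long, parallel to the hinge axis and 200 mm from it (it moves on that circle), its centre line 60 mm in front of the lid's edge, carried by a side arm at each end (88 mm free between them). Lid shut: 100 mm above the bench, 55 mm above the deck. Axes: the lid's, the meter's when shut.
- index (a joint): Angle of the index arm, rad, measured as the lid's: the lid is at the marked angle when joint lid equals joint index. It is set differently each time (0.4 to 0.85), turns stiffly and must be left as it is.
- index_ball (a point): Ball, 18 mm across, on the end of the thin dark index arm; the arm turns on the hinge axis, is 200 mm long and stands outside the lid on its +y (left) side, the ball 131 mm to the left of the bar's middle. Its axes are the arm's, parallel to the meter's at angle 0.
- square_ref: Bystander: square reference piece, same materials, 48 x 48 x 20 mm; does not fit. Origin centre of underside.
- small_puck: Bystander: small round reference puck, same materials, 34 mm across, 20 mm thick; too small. Origin centre of underside.
- jar: Bystander: amber glass jar with white lid, 56 mm across, 75 mm tall, far right. Origin centre of underside.
- dish: Bystander: shut clear dish, 90 mm across, 14 mm high, near right. Origin centre of underside.
- bottle: Bystander: white bottle with blue cap, 70 mm across, 170 mm tall, right. Origin centre of underside.
- can: Bystander: metal can, 60 mm across, 100 mm tall, left. Origin centre of underside.
Mind the look-alikes: they are no part of the job. What is shaped like the puck but blue is not meant.

How it is judged (in metres and radians):
On the way, in this order (a step that is already met when the one before it is completed fails the run):
1. the large round puck lies flat and fully home in the recess, let go (horizontal distance between puck and seat below 0.004 m and z of puck in the frame of seat between -0.003 and 0.0025 m and angle between puck's own z axis and vertical below 0.06 rad and contact force between the fingers and puck below 0.1 N), for 0.2 s.
2. the lid is held by its handle at the index angle (angle between the x axis of bar and the x axis of index_ball, either way round below 0.07 rad and velocity of joint lid between -0.1 and 0.1 rad/s and contact force between the fingers and meter above 2.5 N and contact force between puck and the arm below 0.1 N), for 0.3 s.
At the end, for the whole second after the job is handed in: The puck lies untouched in the recess (centre within 4 mm, underside within 2.5 mm of the floor, tilt below 0.06 rad), and the fingers hold the lid (over 2.5 N) still at the index angle within 0.07 rad (14 mm at the bar) (all of step 1 and all of step 2); the arm keeps its last pose, push and grip.
It fails at once if the index arm is shifted (ball by more than 8 mm) (distance of index_ball from where it was at the start of the episode above 0.008 m).
It fails at once if a bystander is disturbed (moved more than 25 mm or tipped) (distance of any of square_ref, small_puck, jar, dish, bottle, can from where it was at the start of the episode above 0.025 m or angle between any of square_ref, small_puck, jar, dish, bottle, can's own z axis and vertical above 0.4 rad).
It also fails if it takes over 50 s, if anything falls off the work surface, if the arm or the gripper's body presses on something with over 40 N, if the wrist force passes 120 N, or if a joint passes its speed limit or range.

## Robot

A 7-joint arm with a two-finger parallel gripper is mounted at the origin on the work surface. World frame = base frame: x ahead of the robot, y to its left, z up, the work surface at z = 0. Lengths are in mm, angles in rad, forces in N, time in s.
With the tool pointing down it reaches from about 425 to 1025 mm from the base axis. Payload 9.4 kg.
Tool frame: the origin (TCP) lies at the very end of the fingers, on their centre line; the grasp point (between the pads) lies 19 mm behind it; x points along the fingers, y is the direction in which the jaws open and shut, and the axes are right-handed (so a half turn about x gives the same grasp; the last joint's range is limited). The gripper opens to 85 mm and grips with 20 to 120 N. Pads are 22 mm wide; open, the fingers measure 114 mm over their backs; the gripper's body (76 mm by 85 mm) begins 54 mm behind the grasp point. The pads swing forward as they close: fully open they stand 13 mm farther back than shut.
Start: joints at [1.07, 0.599, -0.003, 1.599, 0.002, 0.943, -0.08], TCP at [298.129, -660.865, 204.875] pointing down, gripper open.
Joint ranges: [-2.57, 2.57], [-0.35, 1.97], [-1.29, 1.29], [0.11, 2.56], [-1.05, 4.19], [0.11, 1.86], [-2.63, 2.63]. Speed limits (rad/s): [2.22, 2.22, 3.01, 3.01, 3.14, 3.14, 3.14].

## Interface

Orientations are given as a unit quaternion [x, y, z, w].
In Python, from cell import robot gives the robot as it stands.
- The arm moves only by the tool play_rows, never from a script. Its argument "targets" is a list of rows, each an object of numbers: "x", "y", "z": the shift along the world's x, y, z in cm; "yaw": the turn about the world's z in degrees. In form: [{"x": .., "y": .., "z": .., "yaw": ..}, ...]. A call has 1 to 12 rows; each row is the pose to reach, as a shift and turn from the pose commanded when the call began; what a row does not reach only later rows make up. A row lasts 1/8 s, in which the tool goes at most 62.5 mm and 10.7 degrees, less where a joint would pass 70% of its speed; a pose out of reach is approached as far as the arm can. A call with a gripper value outside its range is refused whole. "grip" is the gripper command: -1 is shut, 1 is fully open, values between are in proportion, set as the call begins (left out, the last holds). The fingers move at their own pace and stop on an object; "force" is the grip in N (left out, the last holds). Time passes only in rows, so rows that repeat a pose let the fingers close. It gives the time, the measured TCP pose, the force and the opening at its end, in the units of the state.
- robot.sense(): the state, without advancing time (a new reading comes with each control period).
- robot.camera(name): name is "side" or "top"; returns a dict with "frame" (480x640x3 uint8, blue, green, red), "camera_matrix" (3x3 intrinsics, pixels), "R" (3x3) and "t" (3): a world point X has camera coordinates R X + t. Camera axes: x right, y down, z forward; pixel columns grow to the right and rows downward; lengths in mm; the calibration is good to about 2 mm. A picture is of the moment at which its call begins. There is no depth.
- robot.close_job(): hands the job in, once; it reports no verdict.
The state is a dict: "time": time; "qpos": joint angles; "joint_velocities": joint speeds; "tau": joint torques, N m; "ee_pos": TCP position; "eef_rot": TCP orientation; "wrist_force": force on the tool from outside, world axes, zero at the start; "ft_torque": the same for the moment, N m; "grip_width": finger opening in mm.
Only numpy, scipy, OpenCV 4.12 (cv2) and the standard library are available. Lean on these libraries where they do the work, as an engineer would, in place of code of your own. Each camera call takes 0.05 s, during which the arm holds its last target.

## Working session

There is one attempt and no reset: what is moved stays moved. The work goes in short steps, Python scripts to look and compute and a tool call to move; the robot and the scene stay as the last step left them, time stands still between calls to the robot, and variables do not carry over. Pictures are saved under pics/ and viewed, and the job is handed in when it is done.

Besides the shell and the picture viewer there is one more tool, called by a JSON object that holds its "fn" and its "kwargs". play_rows: Moves the arm, as the interface text tells. Its arguments: {"type":"object","properties":{"targets":{"type":"array","items":{"type":"object","properties":{"x":{"type":"number"},"y":{"type":"number"},"z":{"type":"number"},"yaw":{"type":"number"}}}},"grip":{"type":"number"},"force":{"type":"number"}},"required":["targets"]}

```bash
mkdir -p pics; cat > h.py <<'E'
from cell import robot
import cv2, numpy as np, pickle
def snap(n,f):
    c=robot.camera(n); cv2.imwrite('pics/'+f+'.png',c['frame']); pickle.dump({k:(np.array(v) if k!='x' else v) for k,v in c.items() if k in('frame','camera_matrix','R','t')},open('pics/'+f+'.pkl','wb')); return c
def load(f): return pickle.load(open('pics/'+f+'.pkl','rb'))
def proj(c,X):
    p=np.atleast_2d(X)@np.array(c['R']).T+np.array(c['t']).ravel(); q=p@np.array(c['camera_matrix']).T; return q[:,:2]/q[:,2:]
def onz(c,uv,z):
    R=np.array(c['R']);t=np.array(c['t']).ravel();d=R.T@np.linalg.solve(np.array(c['camera_matrix']),[uv[0],uv[1],1.]);o=-R.T@t
    return o+d*(z-o[2])/d[2]
E
python3 - <<'E'
from h import *
a=snap('top','t0');b=snap('side','s0')
for c in(a,b): print(c['camera_matrix'],c['R'],c['t'], -np.array(c['R']).T@np.array(c['t']).ravel())
print(robot.sense())
E
```

```text
[[517.12221219   0.         325.92469188]
 [  0.         517.12221219 232.11547028]
 [  0.           0.           1.        ]] [[-2.25976209e-02 -9.99740912e-01 -2.73071729e-03]
 [-9.87025893e-01  2.27443555e-02 -1.58942065e-01]
 [ 1.58962993e-01 -8.96423844e-04 -9.87284135e-01]] [  45.83524121  538.60630135 1174.91572007] [ 345.88601346   34.62633509 1245.70801116]
[[441.31092383   0.         321.44465724]
 [  0.         441.31092383 240.13185231]
 [  0.           0.           1.        ]] [[-0.90976954 -0.41483823 -0.01512052]
 [-0.24620538  0.56855613 -0.78493747]
 [ 0.33421893 -0.71038945 -0.61939045]] [512.20728685 189.64672809 954.14359084] [193.78978164 782.47189474 747.59309293]
{'time': 0.1, 'qpos': array([ 1.07029957,  0.60001076, -0.00250256,  1.60005142,  0.00175665,
        0.94289373, -0.07978596]), 'joint_velocities': array([ 0.00087085, -0.00220916,  0.00175312, -0.00150357, -0.00111975,
        0.00053663,  0.00027408]), 'tau': array([ 5.20344402e-03, -7.77987027e+01,  1.57003362e+00, -2.58626854e+01,
        1.27333883e-02,  5.46266310e-03,  2.78759723e-05]), 'ee_pos': array([ 297.92404984, -660.4608653 ,  204.12818651]), 'eef_rot': array([-0.69114928, -0.14918075,  0.69143085, -0.14826043]), 'wrist_force': array([ 0.38083871,  0.73096028, -0.30858782]), 'ft_torque': array([-0.00318495, -0.03168479, -0.06358496]), 'grip_width': 85.40796228033157}
```

View pics/t0.png

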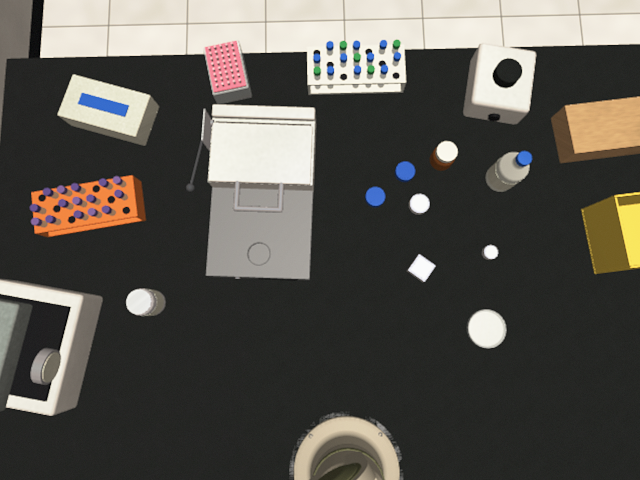

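View pics/s0.png

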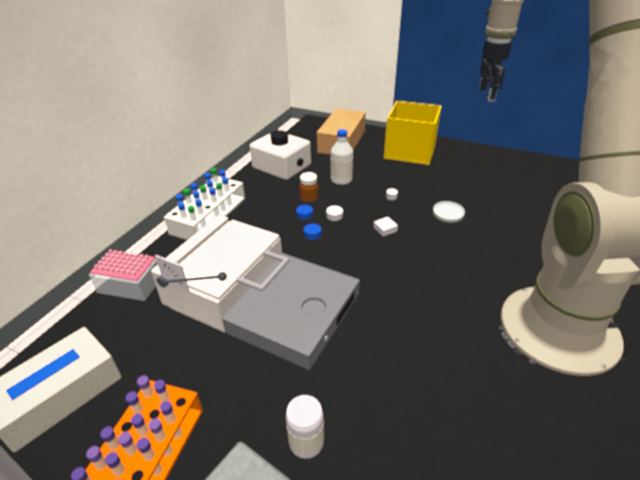

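```bash
python3 - <<'E'
import cv2,numpy as np
t=cv2.imread('pics/t0.png');s=cv2.imread('pics/s0.png')
cv2.imwrite('pics/c1.png',cv2.resize(t[95:285,175:325],None,fx=4,fy=4,interpolation=cv2.INTER_CUBIC)[:, :][:760][::1][:600+160])
cv2.imwrite('pics/c1.png',cv2.resize(t[95:290,175:325],None,fx=3,fy=3,interpolation=cv2.INTER_CUBIC))
cv2.imwrite('pics/c2.png',cv2.resize(t[150:290,360:510],None,fx=4,fy=4,interpolation=cv2.INTER_CUBIC))
cv2.imwrite('pics/c3.png',cv2.resize(s[200:370,140:370],None,fx=3.4,fy=3.4,interpolation=cv2.INTER_CUBIC))
E
```

```text
(no output)
```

View pics/c1.png

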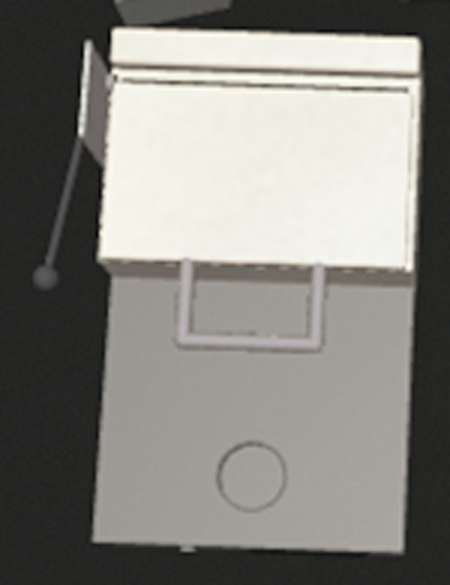

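View pics/c2.png

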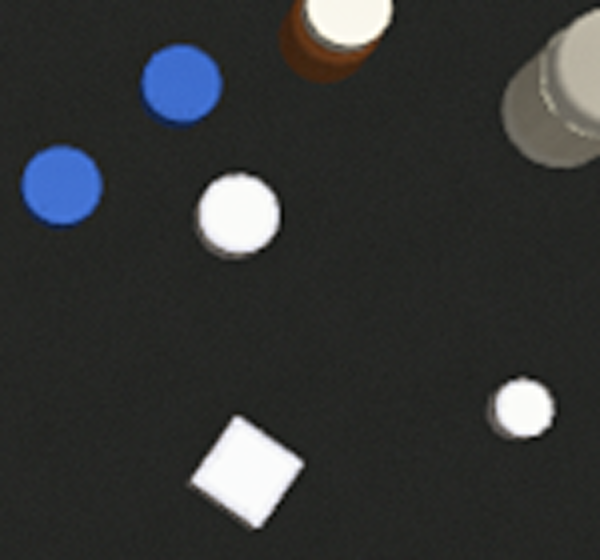

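View pics/c3.png

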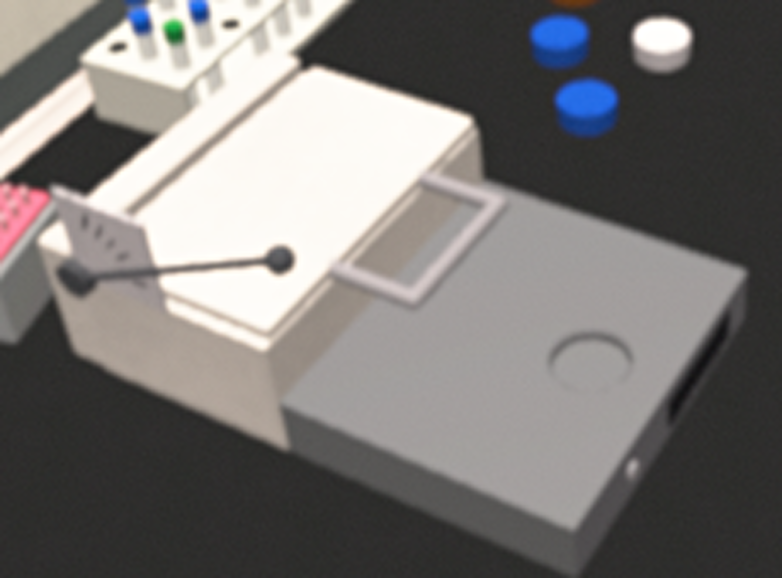

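```bash
cat > fit.py <<'E'
from h import *
from scipy.optimize import least_squares
T=load('t0');S=load('s0')
c1=lambda u,v:np.array([u/3+175,v/3+95])-0.33; c3=lambda u,v:np.array([u/3.4+140,v/3.4+200])-0.35
obs=[(T,(-95,0,45),c1(252,476)),(S,(-95,0,45),c3(591,362)),(T,(-150,120,45),c1(93,542)),(T,(-150,-120,45),c1(404,552)),
(S,(-150,120,45),c3(577,527)),(S,(-150,-120,45),c3(746,270)),(T,(0,50,100),c1(182,342)),(T,(0,-50,100),c1(320,346)),(S,(0,0,100),c3(458,244)),
(T,'b',c1(45,277)),(S,'b',c3(280,259))]
def W(p,P):
    if P=='b': P=(200-200*np.cos(p[3]),131,100+200*np.sin(p[3]))
    c,s=np.cos(p[2]),np.sin(p[2]); return np.array([p[0]+c*P[0]-s*P[1],p[1]+s*P[0]+c*P[1],P[2]])
r=lambda p:np.concatenate([proj(c,W(p,P))[0]-u for c,P,u in obs])
f=least_squares(r,[600,150,0,.6]); p=f.x
if __name__=='__main__':
    print(p,np.round(f.fun.reshape(-1,2),1).tolist())
    print('seat',W(p,(-95,0,37)),'bar',W(p,(0,0,100)),'hinge',W(p,(200,0,100)))
    for n,cc,z in(('puck',(419.3,203.4),20),('small',(490.3,251.7),20),('sq',(421.3,267.8),20),('dish',(487,329),14),('blue1',(375.2,196),20),('blue2',(405,170.5),20)): print(n,onz(T,cc,z))
    i=np.where((T['frame'].min(2)>180));
    m=(T['frame'].min(2)>225).astype(np.uint8); n,l,st,ce=cv2.connectedComponentsWithStats(m); 
    for k in range(1,n):
        if 80<st[k][4]<700: print(st[k],ce[k])
    S_=proj(S,onz(T,(419.3,203.4),20)); print(S_, 'ball',W(p,'b'))
E
python3 fit.py
```

```text
[ 5.87885872e+02  1.85843923e+02 -5.49398896e-02  4.81754920e-01] [[0.3, -0.2], [0.5, -0.6], [0.5, -0.3], [0.1, -0.3], [0.0, 1.2], [0.6, 0.2], [0.6, -0.8], [-1.2, -0.8], [0.4, 2.0], [0.6, -0.1], [0.3, -0.3]]
seat [493.02920996 191.06058714  37.        ] bar [587.88587242 185.84392288 100.        ] hinge [787.58410919 174.86147179 100.        ]
puck [ 608.43288182 -194.1001854    20.        ]
small [ 486.92807357 -357.20973408   20.        ]
sq [ 452.26827857 -190.83379318   20.        ]
dish [ 305.95697001 -338.1103348    14.        ]
blue1 [629.25604134 -88.07418954  20.        ]
blue2 [ 691.43568108 -163.35795156   20.        ]
[609  15  31  28 542] [625.91697417  25.48339483]
[381  20  18  14  88] [388.02272727  26.20454545]
[505  32  27  14 164] [513.17682927  40.11585366]
[584  35  41   9 151] [602.1192053  40.9602649]
[188  39  19  14 153] [196.17647059  47.07843137]
[311  84  89   9 460] [356.09130435  88.45652174]
[214 119 100   8 143] [265.51748252 120.90909091]
[437 142  20  19 293] [446.82593857 150.72696246]
[411 195  18  17 255] [419.30588235 202.99607843]
[485 246  12  12 124] [490.57258065 251.57258065]
[409 255  26  26 365] [421.4        267.55342466]
[127 290  24  24 446] [138.19058296 301.36098655]
[ 51 321  20  70 203] [ 60.91133005 358.67980296]
[  7 392  44  14 145] [ 22.02758621 400.42068966]
[[334.82211708 210.47877125]] ball [617.80839782 315.39628021 192.66701383]
```

```bash
python3 - <<'E'
from h import *
from scipy.spatial.transform import Rotation as Ro
s=robot.sense();M=Ro.from_quat(s['eef_rot']).as_matrix();print(M.round(3));print('jaw deg',np.degrees(np.arctan2(M[1,1],M[0,1])))
E
```

```text
[[-0.001  0.411 -0.912]
 [ 0.001 -0.912 -0.411]
 [-1.    -0.001  0.   ]]
jaw deg -65.71747368159083
```

{"fn": "play_rows", "kwargs": {"targets": [{"x": 3,"y": 5,"z": 0,"yaw": 5},{"x": 7,"y": 10,"z": 0,"yaw": 10},{"x": 11,"y": 15,"z": 0,"yaw": 15},{"x": 14,"y": 20,"z": 0,"yaw": 20},{"x": 17,"y": 25,"z": 0,"yaw": 25},{"x": 20,"y": 30,"z": 0,"yaw": 30},{"x": 23,"y": 35,"z": 0,"yaw": 35},{"x": 26,"y": 39,"z": 0,"yaw": 35},{"x": 29,"y": 43,"z": -2,"yaw": 35},{"x": 31,"y": 46.6,"z": -5,"yaw": 35},{"x": 31,"y": 46.6,"z": -9,"yaw": 35},{"x": 31,"y": 46.6,"z": -9,"yaw": 35}], "grip": 0.6, "force": 40}}

```text
time: 1.6
ee_pos: [606.1, -193.9, 112.1]
eef_rot: [-0.613, -0.352, 0.616, -0.349]
wrist_force: [-0.6, -0.5, 1.0]
grip_width: 68.3
```

```bash
python3 - <<'E'
from h import *
a=snap('top','t1');b=snap('side','s1');s=robot.sense();print(s['time'],s['ee_pos'],s['grip_width'])
e=s['ee_pos'];print(proj(a,e),proj(b,e),proj(b,[608.4,-194.2,20]))
A=cv2.resize(a['frame'][150:290,350:490],None,fx=4,fy=4,interpolation=2);B=cv2.resize(b['frame'][110:250,270:410],None,fx=4,fy=4,interpolation=2)
cv2.imwrite('pics/c4.png',cv2.resize(np.hstack([A,B]),(800,400)))
E
```

```text
1.7 [ 608.00128451 -195.54331638  115.33621128] 68.49653447619775
[[427.42839698 194.47211037]] [[335.29522637 181.85038041]] [[334.84602378 210.46342111]]
```

View pics/c4.png

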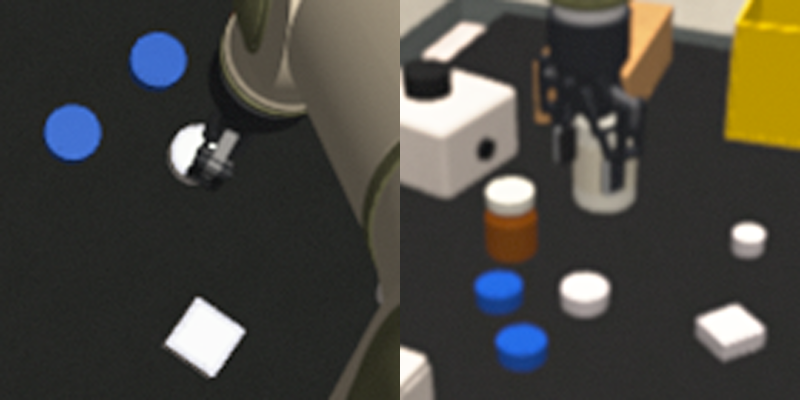

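{"fn": "play_rows", "kwargs": {"targets": [{"x": 0,"y": 0.1,"z": -3},{"x": 0,"y": 0.1,"z": -6},{"x": 0,"y": 0.1,"z": -8.5},{"x": 0,"y": 0.1,"z": -10},{"x": 0,"y": 0.1,"z": -10.8},{"x": 0,"y": 0.1,"z": -10.9},{"x": 0,"y": 0.1,"z": -10.9},{"x": 0,"y": 0.1,"z": -10.9}]}}

```text
$.targets[0]: bad value
```

{"fn": "play_rows", "kwargs": {"targets": [{"z": 0},{"z": 0},{"z": 0},{"z": 0},{"z": 0},{"z": 0}], "grip": -1, "force": 40}}

```text
$.targets[0]: bad value
```

```bash
python3 - <<'E'
from h import *
a=snap('top','t2');b=snap('side','s2');s=robot.sense();print(s['time'],s['ee_pos'],s['grip_width'],s['wrist_force'])
A=cv2.resize(a['frame'][150:290,350:490],None,fx=4,fy=4,interpolation=2);B=cv2.resize(b['frame'][150:250,285:385],(560,560),interpolation=2)
cv2.imwrite('pics/c5.png',cv2.resize(np.hstack([A,B]),(800,400)))
E
```

```text
1.8 [ 608.69018487 -195.95859407  116.49024394] 68.3941124805386 [-0.39550309  1.18493903  0.45415795]
```

View pics/c5.png

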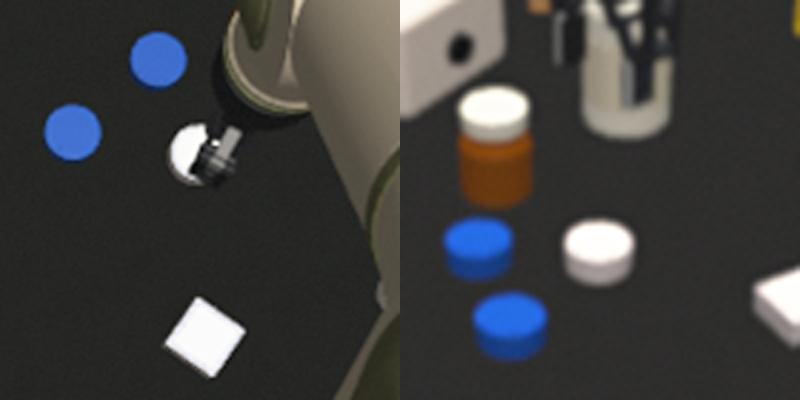

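{"fn": "play_rows", "kwargs": {"targets": [{"x": 0,"y": 0.1,"z": -3,"yaw": 0},{"x": 0,"y": 0.1,"z": -6,"yaw": 0},{"x": 0,"y": 0.1,"z": -8,"yaw": 0},{"x": 0,"y": 0.1,"z": -9,"yaw": 0},{"x": 0,"y": 0.1,"z": -9,"yaw": 0},{"x": 0,"y": 0.1,"z": -9,"yaw": 0}]}}

```text
time: 2.55
ee_pos: [608.7, -194.0, 25.8]
eef_rot: [0.615, 0.349, -0.614, 0.35]
wrist_force: [0.7, 0.5, 0.5]
grip_width: 68.4
```

Tracking error is about 1 mm; go down the rest.

{"fn": "play_rows", "kwargs": {"targets": [{"x": 0,"y": 0,"z": -1,"yaw": 0},{"x": 0,"y": 0,"z": -1.6,"yaw": 0},{"x": 0,"y": 0,"z": -1.9,"yaw": 0},{"x": 0,"y": 0,"z": -1.9,"yaw": 0},{"x": 0,"y": 0,"z": -1.9,"yaw": 0}]}}

```text
time: 3.18
ee_pos: [608.2, -193.9, 5.9]
eef_rot: [0.615, 0.35, -0.615, 0.35]
wrist_force: [-0.3, -0.8, -0.4]
grip_width: 68.3
```

{"fn": "play_rows", "kwargs": {"targets": [{"x": 0,"y": 0,"z": 0,"yaw": 0},{"x": 0,"y": 0,"z": 0,"yaw": 0},{"x": 0,"y": 0,"z": 0,"yaw": 0},{"x": 0,"y": 0,"z": 0,"yaw": 0},{"x": 0,"y": 0,"z": 0,"yaw": 0},{"x": 0,"y": 0,"z": 0,"yaw": 0}], "grip": -1, "force": 40}}

```text
time: 3.92
ee_pos: [608.1, -193.9, 5.9]
eef_rot: [-0.615, -0.35, 0.615, -0.35]
wrist_force: [0.5, -0.6, 0.8]
grip_width: 0.1
```

```bash
python3 - <<'E'
from h import *
a=snap('top','t2');b=snap('side','s2');s=robot.sense();print(s['time'],s['ee_pos'],s['grip_width'],s['wrist_force'])
A=cv2.resize(a['frame'][150:290,350:490],None,fx=4,fy=4,interpolation=2);B=cv2.resize(b['frame'][150:250,285:385],(560,560),interpolation=2)
cv2.imwrite('pics/c5.png',cv2.resize(np.hstack([A,B]),(800,400)))
E
```

```text
4.025 [ 608.12399563 -193.87000649    5.85390233] 0.08103017568676751 [-0.6496926   0.1784936  -0.41933222]
```

View pics/c5.png

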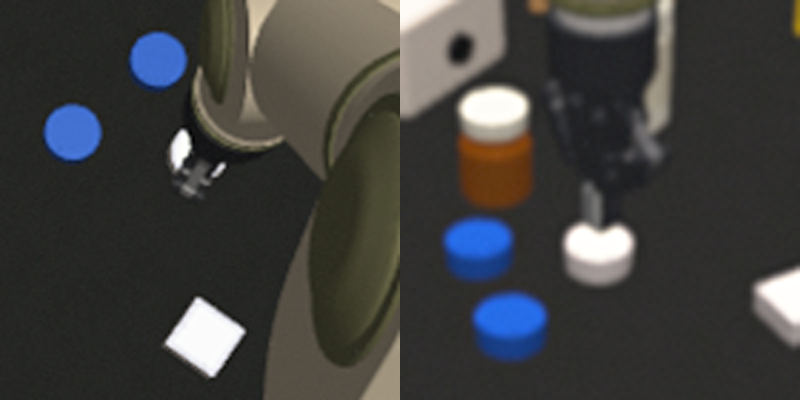

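```bash
python3 - <<'E'
from h import *
a=load('t2');b=load('s2')
for z in (6,20,25):
  print(z,proj(a,[608.1,-193.9,z]),proj(b,[608.1,-193.9,z]))
A=a['frame'][180:240,390:450];B=b['frame'][180:240,305:365]
cv2.imwrite('pics/c6.png',cv2.resize(np.hstack([A,B]),(800,400),interpolation=2))
E
```

```text
6 [[418.22125621 204.7574766 ]] [[334.88236832 214.49425542]]
20 [[419.22440492 203.53637045]] [[334.90038039 210.54026557]]
25 [[419.58806136 203.09370118]] [[334.90687243 209.1151394 ]]
```

View pics/c6.png

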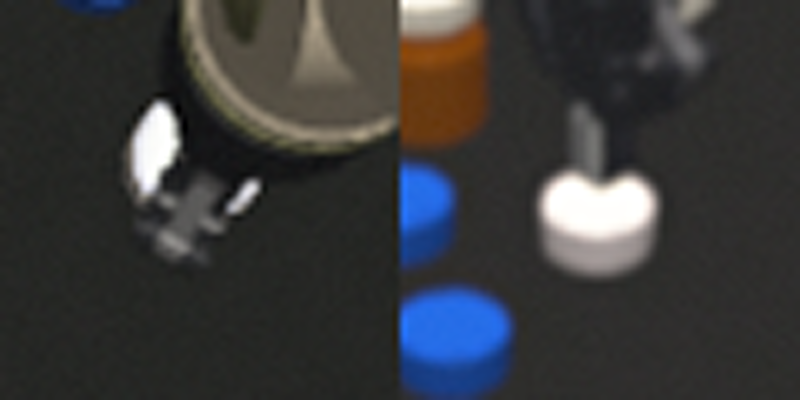

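{"fn": "play_rows", "kwargs": {"targets": [{"x": 0,"y": 0,"z": -0.2,"yaw": 0},{"x": 0,"y": 0,"z": -0.3,"yaw": 0},{"x": 0,"y": 0,"z": -0.3,"yaw": 0}]}}

```text
time: 4.4
ee_pos: [608.1, -193.8, 2.7]
eef_rot: [-0.615, -0.35, 0.615, -0.35]
wrist_force: [0.3, -0.6, 0.4]
grip_width: -0.1
```

{"fn": "play_rows", "kwargs": {"targets": [{"x": 0,"y": 0,"z": -0.2,"yaw": 0},{"x": 0,"y": 0,"z": -0.3,"yaw": 0},{"x": 0,"y": 0,"z": -0.3,"yaw": 0}]}}

```text
time: 4.78
ee_pos: [608.1, -193.9, -0.2]
eef_rot: [-0.615, -0.35, 0.615, -0.35]
wrist_force: [0.7, 0.0, -0.2]
grip_width: -0.0
```

```bash
python3 - <<'E'
from h import *
a=snap('top','t3');b=snap('side','s3')
A=a['frame'][180:240,390:450];B=b['frame'][180:240,305:365]
cv2.imwrite('pics/c7.png',cv2.resize(np.hstack([A,B]),(800,400),interpolation=2))
E
```

```text
(no output)
```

View pics/c7.png

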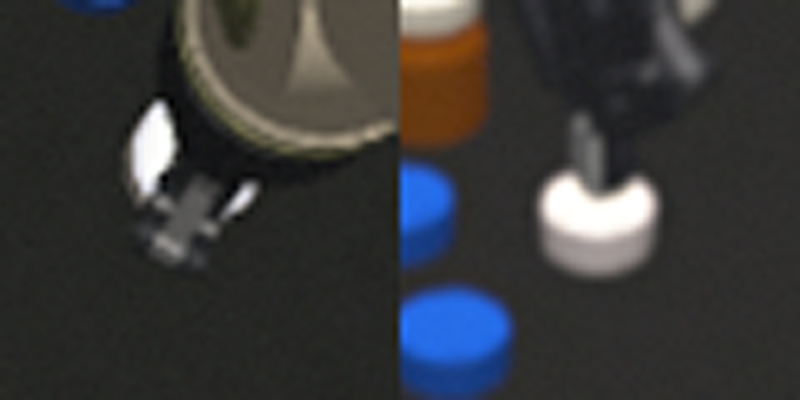

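{"fn": "play_rows", "kwargs": {"targets": [{"x": 0,"y": 0,"z": -0.1,"yaw": 0},{"x": 0,"y": 0,"z": -0.2,"yaw": 0},{"x": 0,"y": 0,"z": -0.2,"yaw": 0}]}}

```text
time: 5.25
ee_pos: [608.0, -193.9, -2.2]
eef_rot: [-0.615, -0.35, 0.615, -0.35]
wrist_force: [0.4, 1.0, 0.2]
grip_width: 0.0
```

{"fn": "play_rows", "kwargs": {"targets": [{"x": 0,"y": 0,"z": -0.1,"yaw": 0},{"x": 0,"y": 0,"z": -0.15,"yaw": 0},{"x": 0,"y": 0,"z": -0.15,"yaw": 0}]}}

```text
time: 5.62
ee_pos: [608.1, -193.8, -3.7]
eef_rot: [-0.615, -0.35, 0.615, -0.35]
wrist_force: [-1.0, -0.4, -0.9]
grip_width: 0.0
```

{"fn": "play_rows", "kwargs": {"targets": [{"x": 0,"y": 0,"z": -0.1,"yaw": 0},{"x": 0,"y": 0,"z": -0.15,"yaw": 0},{"x": 0,"y": 0,"z": -0.15,"yaw": 0}]}}

```text
time: 6.0
ee_pos: [608.1, -193.9, -5.2]
eef_rot: [-0.615, -0.35, 0.615, -0.35]
wrist_force: [0.3, 0.4, -0.7]
grip_width: -0.0
```

{"fn": "play_rows", "kwargs": {"targets": [{"x": 0,"y": 0,"z": -0.05,"yaw": 0},{"x": 0,"y": 0,"z": -0.1,"yaw": 0},{"x": 0,"y": 0,"z": -0.1,"yaw": 0}]}}

```text
time: 6.38
ee_pos: [608.1, -193.8, -6.1]
eef_rot: [-0.615, -0.35, 0.615, -0.35]
wrist_force: [-0.2, 0.8, 0.9]
grip_width: 0.2
```

{"fn": "play_rows", "kwargs": {"targets": [{"x": 0,"y": 0,"z": -0.05,"yaw": 0},{"x": 0,"y": 0,"z": -0.1,"yaw": 0},{"x": 0,"y": 0,"z": -0.1,"yaw": 0}]}}

```text
time: 6.75
ee_pos: [608.2, -193.8, -6.2]
eef_rot: [0.615, 0.35, -0.615, 0.35]
wrist_force: [-2.4, 0.4, 9.8]
grip_width: -0.0
```

{"fn": "play_rows", "kwargs": {"targets": [{"x": 0,"y": 0,"z": -0.05,"yaw": 0},{"x": 0,"y": 0,"z": -0.1,"yaw": 0},{"x": 0,"y": 0,"z": -0.1,"yaw": 0}]}}

```text
time: 7.12
ee_pos: [608.2, -193.9, -6.3]
eef_rot: [0.615, 0.349, -0.614, 0.35]
wrist_force: [-5.2, 2.0, 20.5]
grip_width: 0.3
```

```bash
python3 - <<'E'
from h import *
a=snap('top','t4');b=snap('side','s4')
A=a['frame'][180:240,390:450];B=b['frame'][180:240,305:365]
cv2.imwrite('pics/c8.png',cv2.resize(np.hstack([A,B]),(800,400),interpolation=2))
E
```

```text
(no output)
```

View pics/c8.png

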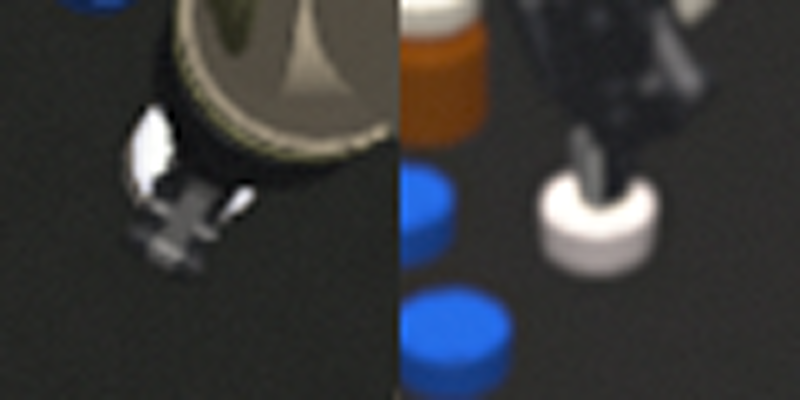

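{"fn": "play_rows", "kwargs": {"targets": [{"x": 0,"y": 0,"z": 1,"yaw": 0},{"x": 0,"y": 0,"z": 3,"yaw": 0},{"x": 0,"y": 0,"z": 3,"yaw": 0}]}}

```text
time: 7.6
ee_pos: [609.3, -194.2, 23.9]
eef_rot: [0.615, 0.349, -0.614, 0.35]
wrist_force: [1.0, 0.2, -0.3]
grip_width: 0.0
```

{"fn": "play_rows", "kwargs": {"targets": [{"x": 0,"y": 0,"z": 0,"yaw": 0},{"x": 0,"y": 0,"z": 0,"yaw": 0},{"x": 0,"y": 0,"z": 0,"yaw": 0},{"x": 0,"y": 0,"z": 0,"yaw": 0},{"x": 0,"y": 0,"z": 0,"yaw": 0},{"x": 0,"y": 0,"z": -2,"yaw": 0},{"x": 0,"y": 0,"z": -3.2,"yaw": 0},{"x": 0,"y": 0,"z": -4,"yaw": 0},{"x": 0,"y": 0,"z": -4.2,"yaw": 0},{"x": 0,"y": 0,"z": -4.2,"yaw": 0},{"x": 0,"y": 0,"z": -4.2,"yaw": 0}], "grip": 0.6}}

```text
time: 8.98
ee_pos: [608.4, -194.0, -19.7]
eef_rot: [0.615, 0.35, -0.614, 0.35]
wrist_force: [-0.5, 0.6, -1.4]
grip_width: 68.4
```

{"fn": "play_rows", "kwargs": {"targets": [{"x": 0,"y": 0,"z": 0,"yaw": 0},{"x": 0,"y": 0,"z": 0,"yaw": 0},{"x": 0,"y": 0,"z": 0,"yaw": 0},{"x": 0,"y": 0,"z": 0,"yaw": 0},{"x": 0,"y": 0,"z": 0,"yaw": 0},{"x": 0,"y": 0,"z": 0,"yaw": 0}], "grip": -1}}

```text
time: 9.72
ee_pos: [608.5, -194.0, -19.3]
eef_rot: [0.615, 0.349, -0.614, 0.35]
wrist_force: [-1.2, 0.2, 5.3]
grip_width: 45.9
```

```bash
python3 - <<'E'
from h import *
a=snap('top','t5');b=snap('side','s5')
A=a['frame'][180:240,390:450];B=b['frame'][180:240,305:365]
cv2.imwrite('pics/c9.png',cv2.resize(np.hstack([A,B]),(800,400),interpolation=2))
E
```

```text
(no output)
```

View pics/c9.png

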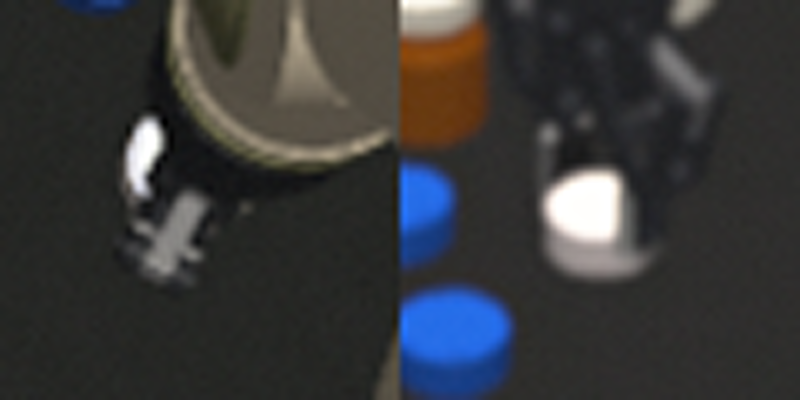

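{"fn": "play_rows", "kwargs": {"targets": [{"x": 0,"y": 0,"z": 1,"yaw": 0},{"x": 0,"y": 0,"z": 3,"yaw": 0},{"x": 0,"y": 0,"z": 6,"yaw": 0},{"x": 0,"y": 0,"z": 10,"yaw": 0},{"x": 0,"y": 0,"z": 12,"yaw": 0},{"x": 0,"y": 0,"z": 12,"yaw": 0}]}}

```text
time: 10.58
ee_pos: [609.3, -194.3, 102.7]
eef_rot: [0.616, 0.349, -0.614, 0.351]
wrist_force: [-0.2, -0.0, -1.3]
grip_width: 45.8
```

```bash
python3 - <<'E'
from h import *
a=snap('top','t6');b=snap('side','s6')
A=a['frame'][150:230,390:470];B=b['frame'][130:210,295:375]
cv2.imwrite('pics/c10.png',cv2.resize(np.hstack([A,B]),(800,400),interpolation=2))
E
```

```text
(no output)
```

View pics/c10.png

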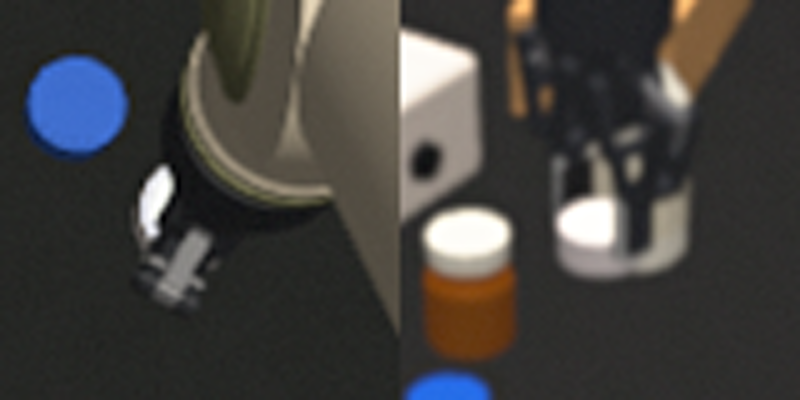

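{"fn": "play_rows", "kwargs": {"targets": [{"x": -3,"y": 2,"z": 0,"yaw": 3},{"x": -7,"y": 5,"z": 0,"yaw": 7},{"x": -10,"y": 9,"z": 0,"yaw": 11},{"x": -11.5,"y": 14,"z": 0,"yaw": 15},{"x": -11.5,"y": 19,"z": 0,"yaw": 19},{"x": -11.5,"y": 24,"z": 0,"yaw": 23},{"x": -11.5,"y": 29,"z": 0,"yaw": 27.5},{"x": -11.5,"y": 34,"z": 0,"yaw": 27.5},{"x": -11.5,"y": 37,"z": 0,"yaw": 27.5},{"x": -11.5,"y": 38.5,"z": -2,"yaw": 27.5},{"x": -11.5,"y": 38.5,"z": -5,"yaw": 27.5},{"x": -11.5,"y": 38.5,"z": -5,"yaw": 27.5}]}}

```text
time: 12.18
ee_pos: [491.2, 190.6, 47.6]
eef_rot: [-0.512, -0.487, 0.515, -0.485]
wrist_force: [-1.1, 0.5, -0.7]
grip_width: 46.2
```

{"fn": "play_rows", "kwargs": {"targets": [{"x": 0,"y": 0,"z": 0,"yaw": 0},{"x": 0,"y": 0,"z": 0,"yaw": 0}]}}

```text
time: 12.42
ee_pos: [493.6, 191.0, 50.7]
eef_rot: [0.514, 0.485, -0.514, 0.486]
wrist_force: [0.2, 1.2, -0.2]
grip_width: 46.0
```

```bash
python3 - <<'E'
from h import *
a=snap('top','t7');b=snap('side','s7');s=robot.sense();print(s['ee_pos'])
A=a['frame'][190:290,200:300];B=b['frame'][240:340,260:360]
cv2.imwrite('pics/c11.png',cv2.resize(np.hstack([A,B]),(800,400),interpolation=2))
E
```

```text
[493.6094087  191.01913426  50.68462837]
```

View pics/c11.png

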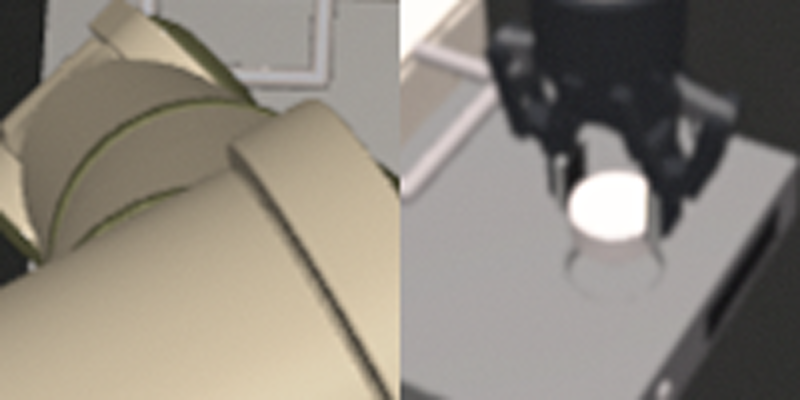

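```bash
cat > ov.py <<'E'
from h import *
import sys
def ov(f,out,items,box):
    b=load(f);u0,v0,w=box;k=10 if w<=60 else 6
    im=cv2.resize(b['frame'][v0:v0+w,u0:u0+w],None,fx=k,fy=k,interpolation=2)
    th=np.linspace(0,2*np.pi,60)
    for (x,y,z,r,col) in items:
        P=np.c_[x+r*np.cos(th),y+r*np.sin(th),0*th+z]; q=(proj(b,P)-[u0,v0]+.5)*k
        cv2.polylines(im,[q.astype(int)],True,col,1)
    cv2.imwrite('pics/'+out+'.png',im)
E
python3 - <<'E'
from ov import *
ov('s7','c12',[(493.3,191.1,90,24,(0,0,255)),(493.3,191.1,70,24,(0,0,255)),(493.0,191.1,45,25.5,(0,255,0)),(493.0,191.1,37,25.5,(255,255,0))],(285,270,60))
E
```

```text
(no output)
```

View pics/c12.png

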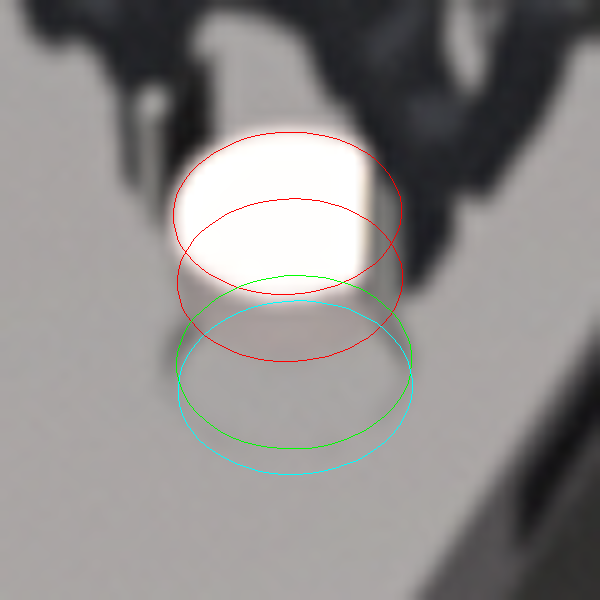

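```bash
python3 - <<'E'
from h import *
T=load('t0');S=load('s0')
print('T rim',onz(T,(258.67,253.3),45),'S rim',onz(S,(313.5,306.1),45))
print('T puck',onz(T,(419.3,203.2),20))
# refined rim edge in top: dark ring centroid
for c,(u,v),w,n in((T,(259,254),20,'T'),(S,(313,307),22,'S')):
    im=cv2.resize(c['frame'][v-w:v+w,u-w:u+w],None,fx=12,fy=12,interpolation=2); cv2.imwrite(f'pics/rim{n}.png',im)
b=load('s7')
f=b['frame'];m=(f.min(2)>225).astype(np.uint8);m[:, :295]=0;m[:,335:]=0;m[:270]=0;m[315:]=0
ys,xs=np.nonzero(m);print(xs.min(),xs.max(),ys.min(),ys.max())
E
python3 - <<'E'
import sys;sys.path.insert(0,'.')
from ov import *
import os
os.chdir('.')
ov('t0','rT',[(493.0,191.1,45,25.5,(0,255,0))],(230,225,60))
ov('s0','rS',[(493.0,191.1,45,25.5,(0,255,0))],(284,276,60))
a=cv2.imread('pics/rT.png');b=cv2.imread('pics/rS.png');cv2.imwrite('pics/rr.png',cv2.resize(np.hstack([a,b]),(800,400)))
E
```

```text
T rim [492.69574629 191.81835618  45.        ] S rim [493.15634253 192.94982684  45.        ]
T puck [ 608.92735883 -194.12556331   20.        ]
303 320 283 299
```

View pics/rr.png

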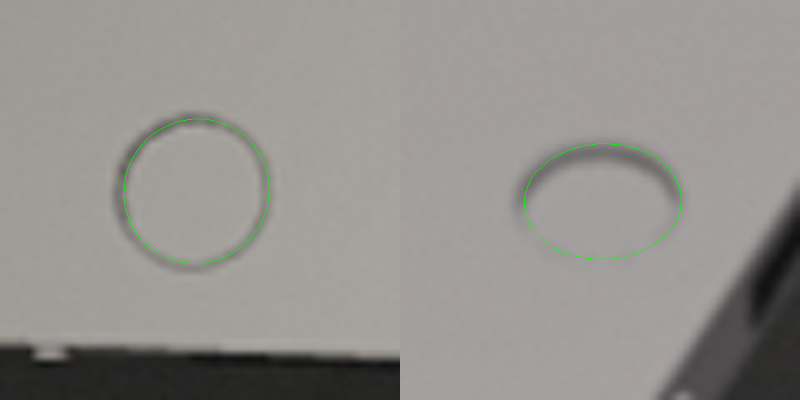

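{"fn": "play_rows", "kwargs": {"targets": [{"x": 0,"y": 0.1,"z": -1,"yaw": 0},{"x": 0,"y": 0.1,"z": -2,"yaw": 0},{"x": 0,"y": 0.1,"z": -2.4,"yaw": 0},{"x": 0,"y": 0.1,"z": -2.6,"yaw": 0},{"x": 0,"y": 0.1,"z": -2.7,"yaw": 0}]}}

```text
time: 13.15
ee_pos: [493.5, 191.8, 22.6]
eef_rot: [-0.514, -0.485, 0.514, -0.486]
wrist_force: [2.4, -1.8, 0.5]
grip_width: 46.1
```

{"fn": "play_rows", "kwargs": {"targets": [{"x": 0,"y": 0,"z": -0.1,"yaw": 0},{"x": 0,"y": 0,"z": -0.2,"yaw": 0},{"x": 0,"y": 0,"z": -0.3,"yaw": 0},{"x": 0,"y": 0,"z": -0.3,"yaw": 0}]}}

```text
time: 13.65
ee_pos: [493.7, 192.1, 19.9]
eef_rot: [0.514, 0.486, -0.514, 0.486]
wrist_force: [4.1, -2.9, 0.2]
grip_width: 46.2
```

{"fn": "play_rows", "kwargs": {"targets": [{"x": 0.05,"y": -0.04,"z": -0.1,"yaw": 0},{"x": 0.05,"y": -0.04,"z": -0.2,"yaw": 0},{"x": 0.05,"y": -0.04,"z": -0.3,"yaw": 0},{"x": 0.05,"y": -0.04,"z": -0.3,"yaw": 0}]}}

```text
time: 14.15
ee_pos: [493.7, 191.9, 17.6]
eef_rot: [0.514, 0.486, -0.514, 0.486]
wrist_force: [1.2, -3.1, 12.7]
grip_width: 46.1
```

```bash
python3 - <<'E'
from ov import *
b=snap('side','s8')
ov('s8','c13',[(493.0,191.9,57,24,(0,0,255)),(493.0,191.9,45,25.5,(0,255,0))],(285,270,60))
E
```

```text
(no output)
```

View pics/c13.png

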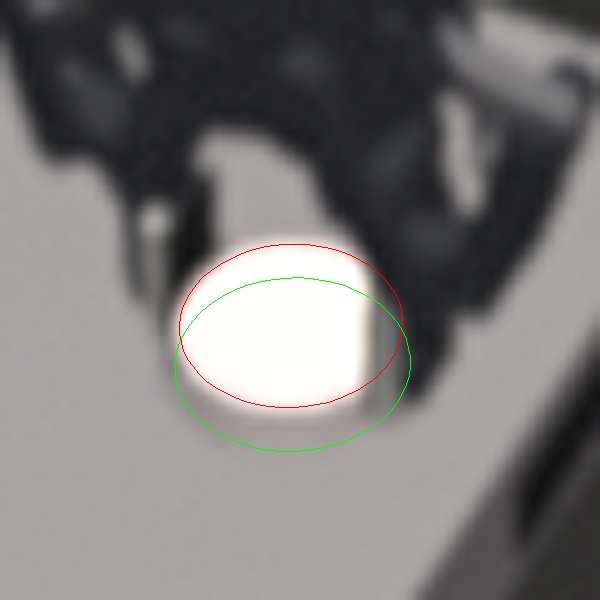

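{"fn": "play_rows", "kwargs": {"targets": [{"x": 0,"y": 0,"z": 0,"yaw": 0},{"x": 0,"y": 0,"z": 0,"yaw": 0},{"x": 0,"y": 0,"z": 0,"yaw": 0},{"x": 0,"y": 0,"z": 1,"yaw": 0},{"x": 0,"y": 0,"z": 4,"yaw": 0},{"x": 0,"y": 0,"z": 8,"yaw": 0},{"x": 0,"y": 0,"z": 12,"yaw": 0},{"x": 0,"y": 0,"z": 12,"yaw": 0}], "grip": 0.6}}

```text
time: 15.2
ee_pos: [495.1, 192.3, 140.2]
eef_rot: [0.516, 0.485, -0.512, 0.486]
wrist_force: [0.6, -0.0, -0.7]
grip_width: 68.3
```

```bash
python3 - <<'E'
from ov import *
b=snap('side','s9');print(robot.sense()['ee_pos'])
ov('s9','c14',[(493.0,191.9,57,24,(0,0,255)),(493.0,191.9,45,24,(0,255,0))],(285,270,60))
E
```

```text
[494.32492483 191.83984166 138.62086545]
```

View pics/c14.png

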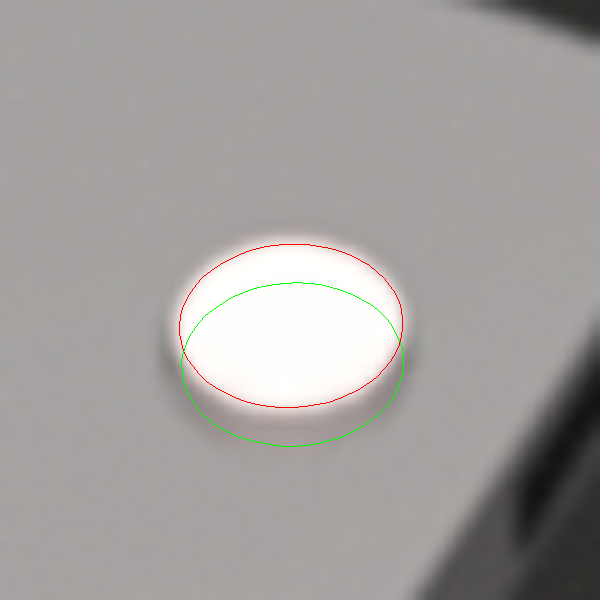

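{"fn": "play_rows", "kwargs": {"targets": [{"x": 0,"y": 0,"z": -2,"yaw": 0},{"x": 0,"y": 0,"z": -5,"yaw": 0},{"x": 0,"y": 0,"z": -8,"yaw": 0},{"x": 0,"y": 0,"z": -9.5,"yaw": 0},{"x": 0,"y": 0,"z": -10,"yaw": 0},{"x": 0,"y": 0,"z": -10.3,"yaw": 0},{"x": 0,"y": 0,"z": -10.5,"yaw": 0},{"x": 0,"y": 0,"z": -10.7,"yaw": 0},{"x": 0,"y": 0,"z": -10.8,"yaw": 0},{"x": 0,"y": 0,"z": -10.8,"yaw": 0}], "grip": -1}}

```text
time: 16.5
ee_pos: [494.0, 191.8, 30.6]
eef_rot: [0.514, 0.485, -0.513, 0.486]
wrist_force: [-3.3, -1.6, 20.1]
grip_width: 0.1
```

```bash
python3 - <<'E'
from fit import *
ims=[]
for f,(u0,v0) in((T,(228,175)),(S,(250,235))):
    k=8;im=cv2.resize(f['frame'][v0:v0+50,u0:u0+60],None,fx=k,fy=k,interpolation=2)
    for dx in(0,):
      for z,o in((100,-6),(100,6),(106,0),(100,0)):
        q=(proj(f,[W(p,(o,50,z)),W(p,(o,-50,z))])-[u0,v0]+.5)*k
        cv2.line(im,tuple(q[0].astype(int)),tuple(q[1].astype(int)),(0,0,255) if o else ((0,255,0)if z==100 else (255,0,0)),1)
    ims.append(im)
cv2.imwrite('pics/bar.png',cv2.resize(np.hstack(ims),(800,333)))
E
```

```text
(no output)
```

View pics/bar.png

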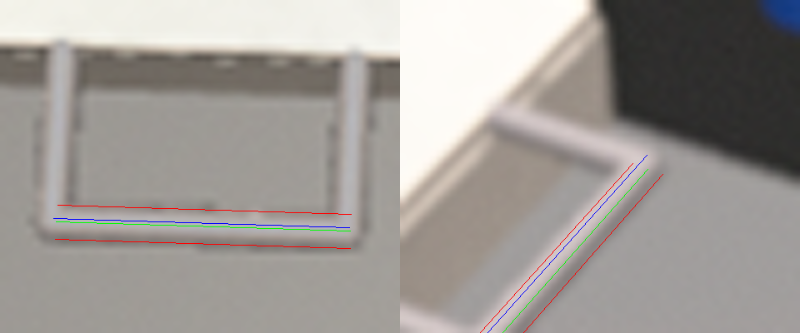

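{"fn": "play_rows", "kwargs": {"targets": [{"x": 0,"y": 0,"z": 1,"yaw": 0},{"x": 0,"y": 0,"z": 4,"yaw": 0},{"x": 0,"y": 0,"z": 8,"yaw": 0},{"x": 0,"y": 0,"z": 12,"yaw": 0},{"x": 2,"y": 0,"z": 12,"yaw": 0},{"x": 5,"y": -0.3,"z": 12,"yaw": 0},{"x": 8,"y": -0.5,"z": 12,"yaw": 0},{"x": 9.3,"y": -0.5,"z": 12,"yaw": 0},{"x": 9.3,"y": -0.5,"z": 12,"yaw": 0},{"x": 9.3,"y": -0.5,"z": 12,"yaw": 0}], "grip": 0}}

```text
time: 17.75
ee_pos: [585.3, 186.9, 148.8]
eef_rot: [-0.513, -0.486, 0.514, -0.486]
wrist_force: [0.7, -1.0, -0.4]
grip_width: 42.9
```

```bash
python3 - <<'E'
from h import *
b=snap('side','s10');print(robot.sense()['ee_pos'])
cv2.imwrite('pics/c15.png',cv2.resize(b['frame'][195:330,200:380],None,fx=4,fy=4,interpolation=2))
E
```

```text
[585.36695292 186.98856945 148.89877517]
```

View pics/c15.png

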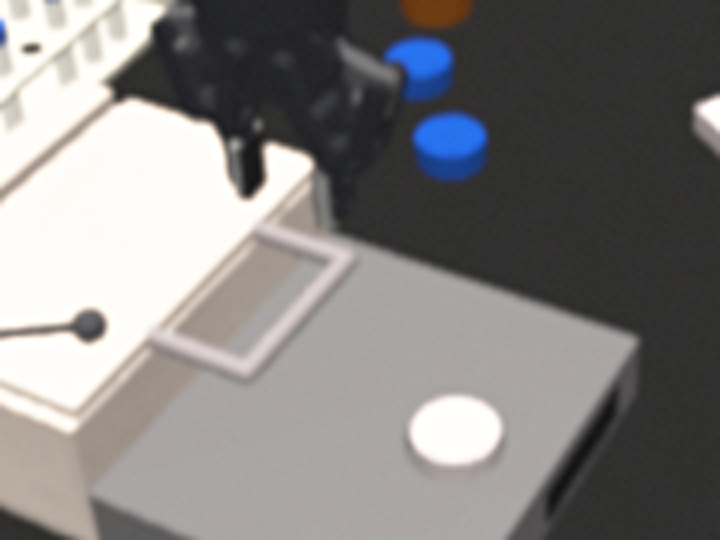

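{"fn": "play_rows", "kwargs": {"targets": [{"x": 0.1,"y": 0,"z": -2,"yaw": 0},{"x": 0.1,"y": 0,"z": -4.5,"yaw": 0},{"x": 0.1,"y": 0,"z": -7,"yaw": 0},{"x": 0.1,"y": 0,"z": -8.8,"yaw": 0},{"x": 0.1,"y": 0,"z": -9.4,"yaw": 0},{"x": 0.1,"y": 0,"z": -9.4,"yaw": 0},{"x": 0.1,"y": 0,"z": -9.4,"yaw": 0}]}}

```text
time: 18.68
ee_pos: [588.1, 187.0, 55.7]
eef_rot: [0.514, 0.486, -0.513, 0.486]
wrist_force: [0.1, -0.2, 0.0]
grip_width: 43.1
```

```bash
python3 - <<'E'
from h import *
b=snap('side','s11');print(robot.sense()['ee_pos'])
cv2.imwrite('pics/c16.png',cv2.resize(b['frame'][195:330,200:380],None,fx=4,fy=4,interpolation=2))
E
```

```text
[588.07692481 186.92544709  55.67782087]
```

View pics/c16.png

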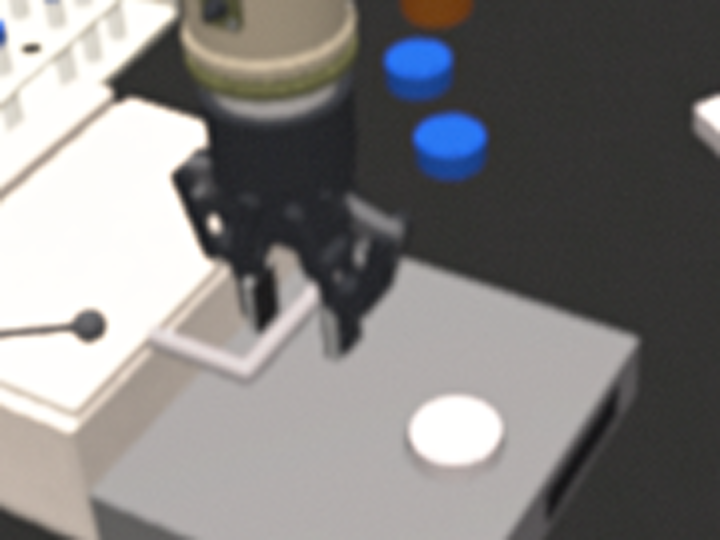

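{"fn": "play_rows", "kwargs": {"targets": [{"x": 0,"y": 0,"z": 0,"yaw": 0},{"x": 0,"y": 0,"z": 0,"yaw": 0},{"x": 0,"y": 0,"z": 0,"yaw": 0},{"x": 0,"y": 0,"z": 0,"yaw": 0},{"x": 0,"y": 0,"z": 0,"yaw": 0}], "grip": -1, "force": 80}}

```text
time: 19.35
ee_pos: [589.9, 186.8, 55.6]
eef_rot: [0.515, 0.485, -0.513, 0.486]
wrist_force: [6.5, -1.2, -0.7]
grip_width: 9.4
```

{"fn": "play_rows", "kwargs": {"targets": [{"x": 0.1,"y": 0,"z": 0.8,"yaw": 0},{"x": 0.2,"y": 0,"z": 2.0,"yaw": 0},{"x": 0.36,"y": 0,"z": 3.2,"yaw": 0},{"x": 0.6,"y": 0,"z": 4.4,"yaw": 0},{"x": 0.9,"y": 0,"z": 5.5,"yaw": 0},{"x": 1.25,"y": -0.05,"z": 6.7,"yaw": 0},{"x": 1.7,"y": -0.1,"z": 7.8,"yaw": 0},{"x": 2.05,"y": -0.1,"z": 8.5,"yaw": 0},{"x": 2.3,"y": -0.1,"z": 9.1,"yaw": 0},{"x": 2.4,"y": -0.1,"z": 9.2,"yaw": 0},{"x": 2.4,"y": -0.1,"z": 9.2,"yaw": 0},{"x": 2.4,"y": -0.1,"z": 9.2,"yaw": 0}]}}

```text
time: 20.85
ee_pos: [610.0, 185.5, 146.4]
eef_rot: [-0.513, -0.486, 0.515, -0.486]
wrist_force: [-5.3, -0.9, -3.8]
grip_width: 9.4
```

```bash
python3 - <<'E'
from h import *
a=snap('top','t12');b=snap('side','s12');s=robot.sense();print(s['time'],s['ee_pos'],s['wrist_force'],s['grip_width'])
cv2.imwrite('pics/c17.png',cv2.resize(b['frame'][180:330,160:360],None,fx=4,fy=4,interpolation=2))
cv2.imwrite('pics/c18.png',cv2.resize(a['frame'][90:290,150:350],None,fx=3,fy=3,interpolation=2))
E
```

```text
20.95 [610.06346904 185.4820417  146.45198213] [-5.24560985 -1.09769579 -3.5514142 ] 9.088796191393063
```

View pics/c17.png

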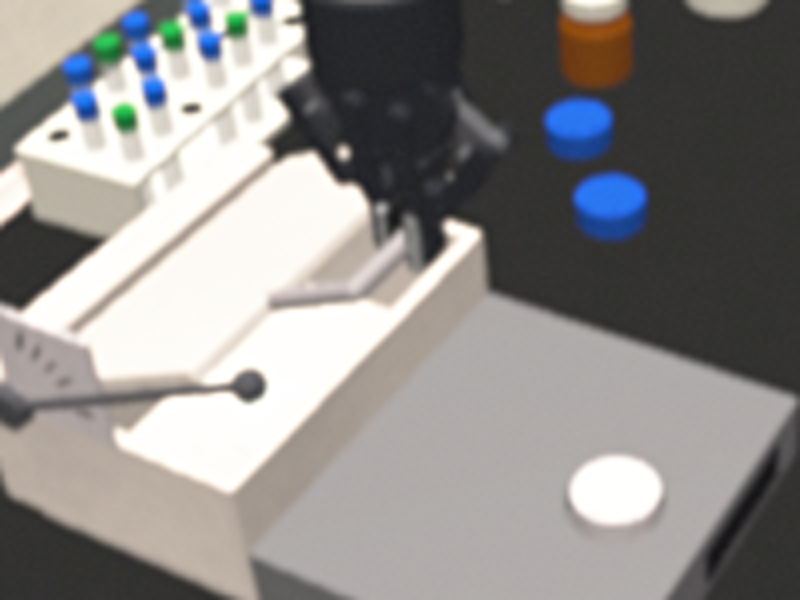

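View pics/c18.png

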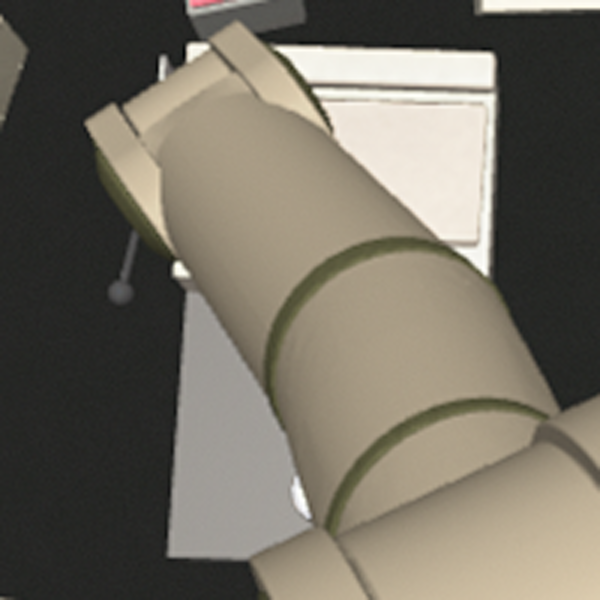

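```bash
python3 - <<'E'
from fit import *
b=load('s12');u0,v0=210,220
im=cv2.resize(b['frame'][v0:v0+60,u0:u0+80],None,fx=10,fy=10,interpolation=2)
L=lambda th,r,y:W(p,(200-r*np.cos(th),y,100+r*np.sin(th)))
for th,col in((.41,(255,0,0)),(.475,(0,200,0)),(.54,(0,0,255))):
    q=((proj(b,[L(th,140,47),L(th,200,47),L(th,200,0)])-[u0,v0]+.5)*10).astype(int)
    cv2.polylines(im,[q],False,col,1)
cv2.circle(im,tuple(((proj(b,W(p,'b'))[0]-[u0,v0]+.5)*10).astype(int)),25,(255,0,255),1)
cv2.imwrite('pics/c19.png',im)
# index refined by per-camera ball
E
```

```text
(no output)
```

View pics/c19.png

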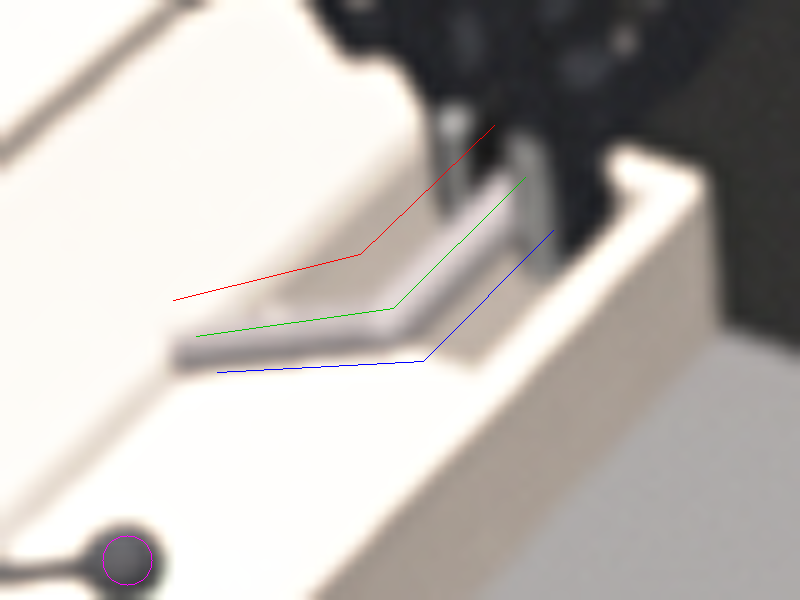

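{"fn": "play_rows", "kwargs": {"targets": [{"x": 0,"y": 0,"z": 0.15,"yaw": 0},{"x": 0,"y": 0,"z": 0.3,"yaw": 0},{"x": 0,"y": 0,"z": 0.3,"yaw": 0},{"x": 0,"y": 0,"z": 0.3,"yaw": 0},{"x": 0,"y": 0,"z": 0.3,"yaw": 0},{"x": 0,"y": 0,"z": 0.3,"yaw": 0},{"x": 0,"y": 0,"z": 0.3,"yaw": 0},{"x": 0,"y": 0,"z": 0.3,"yaw": 0}]}}

```text
time: 21.95
ee_pos: [611.8, 185.5, 149.9]
eef_rot: [-0.514, -0.486, 0.514, -0.486]
wrist_force: [0.5, -2.9, -6.9]
grip_width: 9.3
```

```bash
python3 - <<'E'
from fit import *
snap('side','s13');b=load('s13');u0,v0=210,220;s=robot.sense();print(s['time'],s['ee_pos'],s['wrist_force'],s['grip_width'])
im=cv2.resize(b['frame'][v0:v0+60,u0:u0+80],None,fx=10,fy=10,interpolation=2)
L=lambda th,r,y:W(p,(200-r*np.cos(th),y,100+r*np.sin(th)))
for th,col in((.412,(255,0,0)),(.482,(0,200,0)),(.552,(0,0,255))):
    q=((proj(b,[L(th,140,47),L(th,200,47),L(th,200,0)])-[u0,v0]+.5)*10).astype(int)
    cv2.polylines(im,[q],False,col,1)
cv2.circle(im,tuple(((proj(b,W(p,'b'))[0]-[u0,v0]+.5)*10).astype(int)),25,(255,0,255),1)
cv2.imwrite('pics/c20.png',im)
E
```

```text
22.0 [611.76504592 185.45230123 149.84370112] [ 0.10539111 -2.74385251 -7.08107061] 9.106103558093078
```

View pics/c20.png

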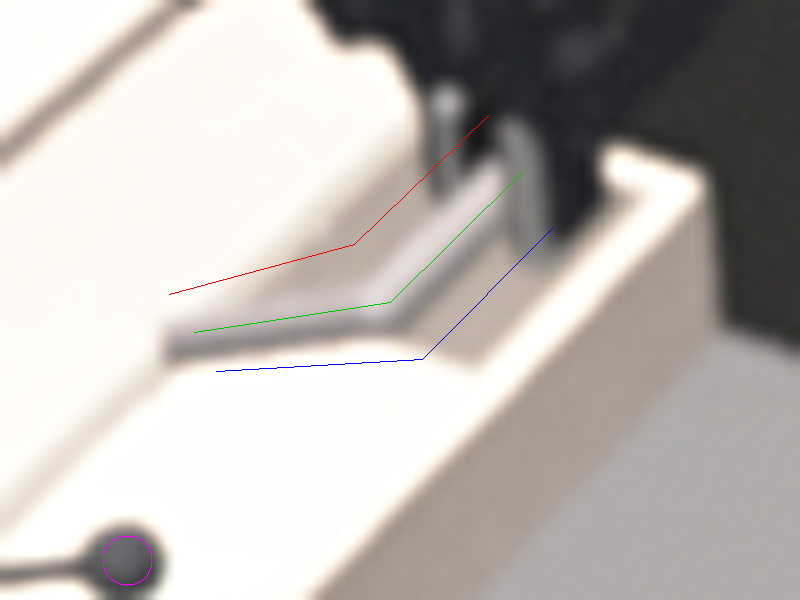

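View pics/s13.png

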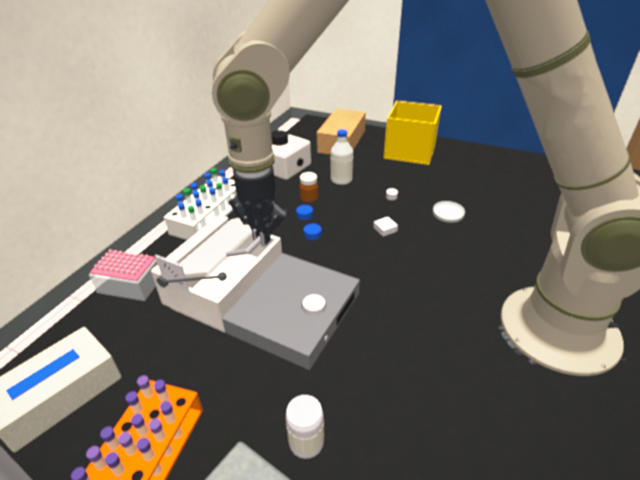

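```bash
python3 -c "
from cell import robot
print(robot.sense()['joint_velocities'].round(3));print(robot.close_job())"
```

```text
[-0.    -0.    -0.002  0.001  0.    -0.001  0.001]
the job is handed in; nothing more can be done
None
```

The large white puck is seated in the recess and released, and I handed the job in with the gripper still holding the lid at the index angle. `close_job` gives no verdict, so this rests on my own checks.

- **Puck:** I pressed it down with the shut fingers at about 20 N. Its top came out at about 57 mm above the bench, which is fully home. The side view shows it flat and centred to about 1 mm.
- **Lid:** The camera fit puts the index arm at about 0.48 rad. The lid measures about 0.48–0.49 rad from the side-view overlay and the 94 mm rise of the bar. The arm was still at hand-in, with about 7 N of lid pull at the wrist.
- **Rest of the bench:** The index ball was still at its starting position. In the last side view the jar, dish, bottle, can, square piece and small puck looked unmoved. That check was by eye, not measured.

**What did not match the description:**
- **Finger ends:** They sit about 26 mm above the reported TCP, so my first grasp closed above the puck. I found the offset by touching the puck's top and corrected for it.
- **Finger opening:** It reads about 2–3 mm too small on known sizes: 46 mm on the puck, which is 48 mm across, and 9.4 mm on the 12 mm bar.
- **Bar position:** The bar seems to lie about 2 mm farther back than the camera fit placed it.

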